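# Shut one air line on the van's manifold and bleed it

## Task

One of the four lines on the air manifold is in use: it has a long waisted nipple in its outlet, the others have short blank caps. Turn that line's handle clockwise until you feel it come up against its seal, nip it up about ten degrees more (never as much as fifteen, that crushes the seal), let go, then press the same line's bleed button fully down for about a second and let it spring back. Do not brush the neighbouring stations with the hand, and leave everything else on the bench alone.

Things in the scene. Friction and masses are not known exactly. Their poses are not given: they have to be found in the camera images.
- used: The station in use: aluminium block 116 x 52 x 38 mm (x, y, z) standing on a 12 mm base plate, one of four equal stations side by side 60 mm apart along its y, in any of the four places. Origin: centre of the block's underside; z up. Handle axis at x = -25 mm, bleed button at x = +40 mm; its outlet on the +x face at 19 mm height carries a steel nipple 26 mm thick at the root, 44 mm long. The other stations carry a blank cap 24 mm thick, 10 mm long.
- used_handle_grip (a point): Point on the handle's turning axis at the height to grip, 71 mm above the underside of the block. The handle is a black upright bar 38 mm long (point x), 14 mm thick (point y), 34 mm tall, from 18 mm below this point to 12 mm above it (its foot is 11 mm above the block's top); it sits on a 20 mm round hub. The axes turn with the handle: x along the bar.
- used_handle (a joint): Angle of that handle, rad. 0 = bar along the block's x; grows clockwise seen from above; starts at 0 to 0.15. It turns freely against about 0.05 N m until the stem meets the seal, somewhere between 0.35 and 1.3; where is not marked and differs each time, it is only felt. From there the seal yields under about 0.2 N m more, rising to 0.26 N m at 4 mm of squeeze; it stays squeezed when let go. The handle stays where it is left. Mechanical limit 2.2.
- seal_face (a point): The rubber seal inside the block, out of sight; 14 mm from the handle's axis. It stands still until the stem meets it, then is pushed along by 1 mm for every 4.1 degrees (0.071 rad) of handle turn. Well nipped: 1.2 to 3.7 mm from where it was (5 to 15 degrees past the first firm resistance); beyond that it is crushed. The noise of this reading is as large as the wanted squeeze.
- used_bleed (a joint): Bleed button of the station in use: 0 = up, 0.006 m = fully down; springs back, 5 N holds it fully down.
- used_bleed_top (a point): Centre of the top of that button's cap (steel, 18 mm wide, travels straight down by 6 mm), above its dark housing; 65 mm from the handle's axis.
- spare1: Neighbouring station with a blank cap, not to be touched; same block, handle and button as used, same origin.
- spare1_handle_end (a point): End of that neighbour's handle bar, 19 mm from its turning axis, 71 mm above the block's underside; the handle turns at a light touch and stands at any angle.
- spare2: Neighbouring station with a blank cap, not to be touched; same block, handle and button as used, same origin.
- spare2_handle_end (a point): End of that neighbour's handle bar, 19 mm from its turning axis, 71 mm above the block's underside; the handle turns at a light touch and stands at any angle.
- spare3: Neighbouring station with a blank cap, not to be touched; same block, handle and button as used, same origin.
- spare3_handle_end (a point): End of that neighbour's handle bar, 19 mm from its turning axis, 71 mm above the block's underside; the handle turns at a light touch and stands at any angle.
- plug: Loose steel plug, 22 mm wide and 22 mm tall, standing on the end of the manifold's base plate; origin under its centre. Bystander.
- wrench: Open wrench, 160 mm, lying in front of the manifold; origin at its middle on the bench. Bystander.
- screwdriver: Screwdriver, 200 mm, lying on the bench; origin at its middle. Bystander.
- tape: Grey tape measure, 66 mm wide, 30 mm tall; origin under its centre. Bystander.
- battery: Tool battery, 110 x 70 x 61 mm; origin under its centre. Bystander.
- cartridge: White sealant cartridge standing, 48 mm wide, 190 mm tall; origin under its centre. Bystander.

How it is judged:
On the way, in this order (a step that is already met when the one before it is completed fails the run):
1. the line in use is shut: its seal is squeezed by 1.2 to 3.7 mm (distance of seal_face from where it was at the start of the episode between 0.0012 and 0.0037 m), for 0.2 s.
2. its bleed button is pressed down by more than 4.5 mm and held, the line still shut (all of step 1 and value of joint used_bleed above 0.0045 m), for 0.4 s.
At the end, for the whole second after the job is handed in: The seal of the line in use stays squeezed by 1.2 to 3.7 mm, its bleed button is back up (within 1 mm), the neighbours' handles stand within 3 mm (at the bar's end) and the bystanders within 10 mm of where they were (all of step 1 and value of joint used_bleed below 0.001 m and distance of each of spare1_handle_end, spare2_handle_end, spare3_handle_end from where it was at the start of the episode below 0.003 m and distance of each of plug, wrench, screwdriver, tape, battery, cartridge from where it was at the start of the episode below 0.01 m); the robot touches nothing.
It fails at once if the seal is crushed (pushed by more than 3.7 mm) (distance of seal_face from where it was at the start of the episode above 0.0037 m).
It fails at once if the bleed button is pressed while the line is still open (value of joint used_bleed above 0.003 m and distance of seal_face from where it was at the start of the episode below 0.0012 m).
It fails at once if a neighbouring station is brushed (more than 1.5 N) (contact force between any of the fingers, the arm and spare1 above 1.5 N or contact force between any of the fingers, the arm and spare2 above 1.5 N or contact force between any of the fingers, the arm and spare3 above 1.5 N).
It fails at once if a neighbour's handle is turned (its end by 3 mm) or a bystander moved by 10 mm (not (distance of each of spare1_handle_end, spare2_handle_end, spare3_handle_end from where it was at the start of the episode below 0.003 m and distance of each of plug, wrench, screwdriver, tape, battery, cartridge from where it was at the start of the episode below 0.01 m)).
It also fails if it takes over 69 s, if anything falls off the work surface, if the arm or the gripper's body presses on something with over 40 N, if the wrist force passes 120 N, or if a joint passes its speed limit or range.

## Robot

A 6-joint arm with a two-finger parallel gripper is mounted at the origin on the work surface. World frame = base frame: x ahead of the robot, y to its left, z up, the work surface at z = 0. Lengths are in m, angles in rad, forces in N, time in s.
With the tool pointing down it reaches from about 0.35 to 0.775 m from the base axis. Payload 7.3 kg.
Tool frame: the origin (TCP) lies between the finger pads; the fingertips stand 8 mm ahead of it and the grasp point (between the pads) lies 11 mm behind it (robot.nose_length is the distance from the TCP to the fingertips, in m); z points along the fingers, y is the line along which they close (so a half turn about z gives the same grasp; the last joint's range is limited). The gripper opens to 92 mm and grips with 3 to 60 N. Pads are 19 mm wide; open, the fingers measure 130 mm over their backs; the gripper's body (75 mm by 190 mm) begins 47 mm behind the grasp point.
Start: joints at [1.161, 0.342, 1.524, -0, 1.275, -0.146], TCP at [0.137, 0.507, 0.235] pointing down, gripper open.
Joint ranges: [-2.53, 2.53], [-0.77, 2.02], [0.04, 2.7], [-1, 4.14], [0.28, 2.66], [-3.11, 3.11]. Speed limits (rad/s): [2.57, 2.57, 3.14, 3.14, 3.14, 3.14].

## Interface

Orientations are given as [roll, pitch, yaw] about the fixed x, y, z axes, in that order (R = Rz(yaw) Ry(pitch) Rx(roll)).
In Python, from cell import robot gives the robot as it stands. The module is installed in compiled form; this text tells all that it offers.
- The arm moves only by the shell command python3 -m jog 'ROWS' [FORCE]. ROWS is JSON, a list that holds one entry, the list of rows, each a list of 5 numbers: the gripper's target within -1 to 1 (fully open at 1, half-way at 0, shut at -1), then the shift along the tool's x, y, z in m, then the turn about the tool's z in rad. A call has 1 to 5 rows; each row is the pose to reach, as a shift and turn from the pose commanded when the call began, along the tool's axes at that moment; what a row does not reach only later rows make up. A row lasts 1/12 s, in which the tool goes at most 41.7 mm and 7.16 degrees, less where a joint would pass 70% of its speed; a pose out of reach is approached as far as the arm can. A call with a gripper value outside its range is refused whole. The fingers move at their own pace and stop on an object; FORCE is the grip in N (left out, the last holds). Time passes only in rows, so rows that repeat a pose let the fingers close. It gives the time, the measured TCP pose, the force, the opening and the grip force at its end, in the units of the state.
- robot.observe(): the state, without advancing time (a new reading comes with each control period).
- robot.read_camera(name): name is "side" or "top" or "wrist"; returns the picture (480x640x3 uint8, red, green, blue); there is no depth.
- robot.camera_model(name): a dict with "camera_matrix" (3x3 intrinsics, pixels), "dist_coeffs" ([k1, k2, p1, p2, k3] as OpenCV has them; the pictures are not rectified), "position" and "attitude" of the camera in the world; the wrist camera has in their place "mount" (4x4, takes a point from camera to tool coordinates, whose origin is the TCP and whose axes are the flange's). Camera axes: x right, y down, z forward; pixel columns grow to the right and rows downward; lengths in m; the calibration is good to about 2 mm. A picture is of the moment at which its call begins: read the wrist's pose just before it. camera_model takes no time and is no camera call.
- robot.hand_in(): hands the job in; it is judged then, once.
The state is a dict: "time": time; "qpos": joint angles; "qvel": joint speeds; "joint_efforts": joint torques, N m; "tool_pos": TCP position; "tool_rot": TCP orientation; "contact_force": force on the tool from outside, world axes, zero at the start; "torque": the same for the moment, N m; "opening": finger opening in m; "grip_force": force on a finger pad.
Only numpy, scipy, OpenCV 4.12 (cv2) and the standard library are available. Lean on these libraries where they do the work, as an engineer would, in place of code of your own. Each camera call takes 0.05 s, during which the arm holds its last target. There are 200 camera calls.

## Working session

There is one attempt and no reset: what is moved stays moved. The work goes in short steps, Python scripts to look and compute and a shell command to move; the robot and the scene stay as the last step left them, time stands still between calls to the robot, and variables do not carry over. Pictures are saved under pics/ and viewed, at most 10 in all, crops included, and the job is handed in when it is done.

```bash
mkdir -p pics; python3 - <<'E'
from cell import robot
import cv2,numpy as np
s=robot.observe(); print(s)
for n in("top","side"):
    im=robot.read_camera(n); cv2.imwrite(f"pics/{n}0.png",im[...,::-1])
    print(n,robot.camera_model(n))
print(robot.camera_model("wrist"))
E
```

```text
{'time': 0.0, 'qpos': array([ 1.16100743e+00,  3.42730687e-01,  1.52500027e+00,  1.10023885e-05,
        1.27538426e+00, -1.46035656e-01]), 'qvel': array([ 0.0003957 ,  0.00038043, -0.00215364,  0.00064576,  0.0007102 ,
       -0.00118083]), 'joint_efforts': array([-1.82618282e-03, -4.31232584e+01, -2.44215095e+01,  7.15735881e-02,
        5.61300537e-02, -1.09139201e-04]), 'tool_pos': array([0.13670987, 0.50649165, 0.23404666]), 'tool_rot': array([-3.14008782e+00, -2.31968309e-04,  2.87783602e+00]), 'contact_force': array([ 0.0210646 ,  0.00095349, -0.51292953]), 'torque': array([-0.0650781 ,  0.03493697, -0.04804597]), 'grip_force': 0.0, 'opening': 0.09187123232310755}
top {'camera_matrix': array([[467.47350674,   0.        , 315.70800343],
       [  0.        , 467.47350674, 239.33399923],
       [  0.        ,   0.        ,   1.        ]]), 'dist_coeffs': array([-0.10259246,  0.        ,  0.        ,  0.        ,  0.        ]), 'position': array([ 0.42691241, -0.00841799,  1.2519813 ]), 'attitude': array([-3.04654227,  0.01158454, -1.58578077])}
side {'camera_matrix': array([[473
[... 257 characters left out ...]
, 0.66460318, 0.85173248]), 'attitude': array([-2.43367183, -0.00908155, -3.13752028])}
{'camera_matrix': array([[384.23156206,   0.        , 322.99208731],
       [  0.        , 384.23156206, 240.45498076],
       [  0.        ,   0.        ,   1.        ]]), 'dist_coeffs': array([-0.04909423,  0.        ,  0.        ,  0.        ,  0.        ]), 'mount': array([[-1.24788258e-04, -9.68635269e-01, -2.48486820e-01,
         6.57366015e-02],
       [ 9.99999900e-01, -2.27871651e-04,  3.86081935e-04,
        -2.00954757e-03],
       [-4.30595681e-04, -2.48486746e-01,  9.68635200e-01,
        -1.50233249e-01],
       [ 0.00000000e+00,  0.00000000e+00,  0.00000000e+00,
         1.00000000e+00]])}
```

View pics/top0.png

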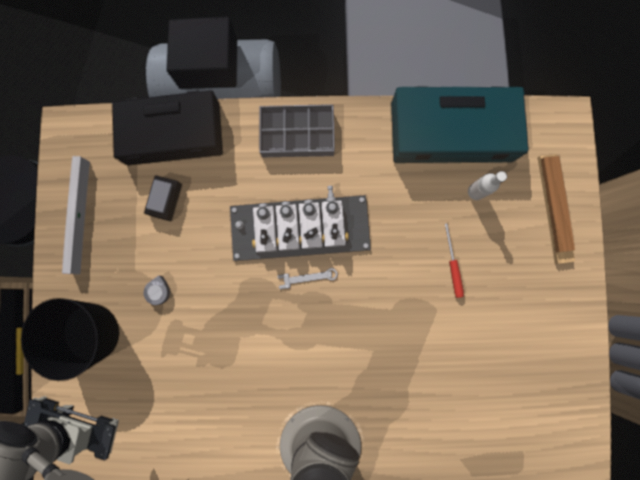

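View pics/side0.png

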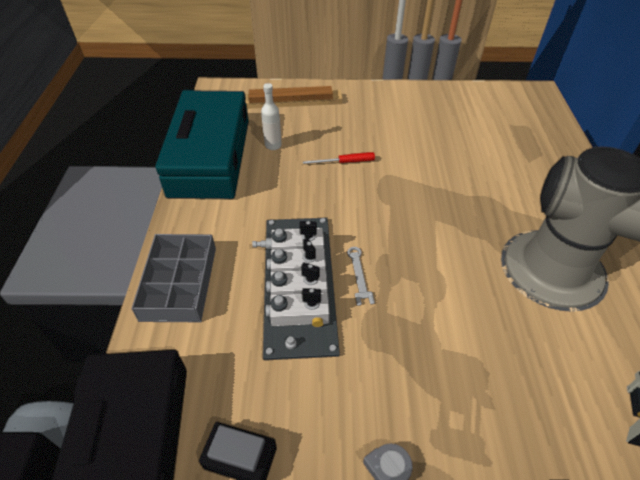

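The line in use is the rightmost in the top view: its nipple is at about (331,190), its button at (333,210) and its handle at (334,232). In the side view the nipple is at (258,243). The block's x axis runs roughly along world +x.

```bash
cat > h.py <<'E'
import cv2,numpy as np
from scipy.spatial.transform import Rotation as R
from cell import robot
def pose(n,s=None):
    m=robot.camera_model(n)
    if n!="wrist": return m,R.from_euler('xyz',m['attitude']).as_matrix(),np.array(m['position'])
    s=s or robot.observe(); T=R.from_euler('xyz',s['tool_rot']).as_matrix(); M=m['mount']
    return m,T@M[:3,:3],s['tool_pos']+T@M[:3,3]
def ray(n,px,s=None):
    m,A,p=pose(n,s); u=cv2.undistortPoints(np.array([[px]],float),m['camera_matrix'],m['dist_coeffs'])[0,0]
    return p,A@np.array([u[0],u[1],1])
def plane(n,px,z,s=None):
    p,d=ray(n,px,s); return p+d*(z-p[2])/d[2]
def proj(n,P,s=None):
    m,A,p=pose(n,s); q=(np.array(P)-p)@A
    return cv2.projectPoints(q[None],np.zeros(3),np.zeros(3),m['camera_matrix'],m['dist_coeffs'])[0][0,0]
def tool(v,s):  # world vector -> tool axes
    return R.from_euler('xyz',s['tool_rot']).as_matrix().T@np.array(v)
E
python3 - <<'E'
from h import *
for px in [(231,207),(365,196),(370,250),(234,263)]: print(plane("top",px,.012).round(4))
print("btn",plane("top",(333,208),.065).round(4),"handle",plane("top",(334.5,231),.095).round(4))
# other handles
for px in [(264,236),(288,235),(312,233)]: print(plane("top",px,.095).round(4))
print("side btn",plane("side",(279,234),.065).round(4),"handle",plane("side",(308,226),.095).round(4))
im=cv2.imread("pics/top0.png")[180:275,220:380]
im2=cv2.imread("pics/side0.png")[205:365,225:345]
a=cv2.resize(im,None,fx=4.4,fy=4.4,interpolation=cv2.INTER_CUBIC)
cv2.imwrite("pics/crop.png",a)
E
```

```text
[0.6367 0.2314 0.012 ]
[ 0.6603 -0.1302  0.012 ]
[ 0.5145 -0.1398  0.012 ]
[0.4855 0.223  0.012 ]
btn [ 0.6204 -0.042   0.065 ] handle [ 0.5575 -0.0438  0.095 ]
[0.5478 0.1322 0.095 ]
[0.5494 0.0722 0.095 ]
[0.5534 0.0123 0.095 ]
side btn [ 0.6235 -0.0382  0.065 ] handle [ 0.5583 -0.0355  0.095 ]
```

View pics/crop.png

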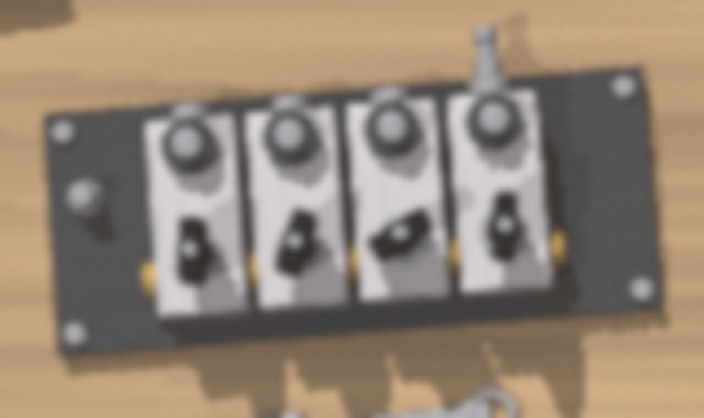

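Rough fix for the used station: handle near (0.557, -0.043), button about 64 mm further along x, block yaw about +0.06. These agree with the 60 mm and 65 mm dimensions given. Next I go above it.

```bash

python3 -m jog '[[[1,-0.031,-0.024,0,0],[1,-0.062,-0.048,0,0],[1,-0.093,-0.072,0,0],[1,-0.124,-0.096,0,0],[1,-0.155,-0.12,0,0]]]' 30 && python3 -m jog '[[[1,-0.031,-0.024,0,0],[1,-0.062,-0.048,0,0],[1,-0.093,-0.072,0,0],[1,-0.124,-0.096,0,0],[1,-0.155,-0.12,0,0]]]' && python3 -m jog '[[[1,-0.031,-0.024,0,0],[1,-0.062,-0.048,0,0],[1,-0.093,-0.072,0,0],[1,-0.124,-0.096,0,0],[1,-0.155,-0.12,0,0]]]'
```

```text
time: 0.52
tool_pos: [0.2556, 0.349, 0.2345]
tool_rot: [-3.141, -0.0, 2.879]
contact_force: [1.5, 0.3, 0.2]
opening: 0.0921
grip_force: 0.0
time: 0.93
tool_pos: [0.3742, 0.1925, 0.2346]
tool_rot: [3.142, -0.0, 2.878]
contact_force: [0.7, 0.5, -0.4]
opening: 0.0919
grip_force: 0.0
time: 1.35
tool_pos: [0.4926, 0.0362, 0.2345]
tool_rot: [3.141, -0.001, 2.877]
contact_force: [1.0, 0.5, 0.4]
opening: 0.0918
grip_force: 0.0
```

```bash

python3 -m jog '[[[-0.22,-0.028,-0.02,0,-0.08],[-0.22,-0.056,-0.04,0,-0.16],[-0.22,-0.083,-0.06,0,-0.25],[-0.22,-0.083,-0.06,0,-0.25],[-0.22,-0.083,-0.06,0,-0.25]]]' && python3 -m jog '[[[-0.22,0,0,0,0],[-0.22,0,0,0,0]]]'
python3 - <<'E'
from h import *
s=robot.observe(); im=robot.read_camera("wrist"); cv2.imwrite("pics/w1.png",im[...,::-1]); np.save("w1s.npy",s,allow_pickle=True)
print(s['tool_pos'],s['tool_rot'],s['torque'],s['qpos'])
for P in [(.557,-.043,.095),(.622,-.039,.065)]: print(proj("wrist",P,s))
E
```

```text
time: 1.77
tool_pos: [0.5566, -0.0428, 0.2336]
tool_rot: [3.141, -0.002, 3.125]
contact_force: [-0.6, 0.3, 0.1]
opening: 0.063
grip_force: 0.0
time: 1.93
tool_pos: [0.5557, -0.0405, 0.2346]
tool_rot: [3.141, -0.001, 3.128]
contact_force: [0.5, 0.1, 0.8]
opening: 0.0494
grip_force: 0.0
[ 0.55568624 -0.0405355   0.23459914] [ 3.14111935e+00 -7.80872157e-04  3.12793828e+00] [ 0.07159048  0.03702194 -0.00347638] [-2.10549426e-01  4.01693059e-01  1.43362076e+00  3.22545784e-04
  1.30713722e+00 -1.76777539e+00]
[322.36156176 232.11436857]
[327.90705895 295.35501782]
```

View pics/w1.png

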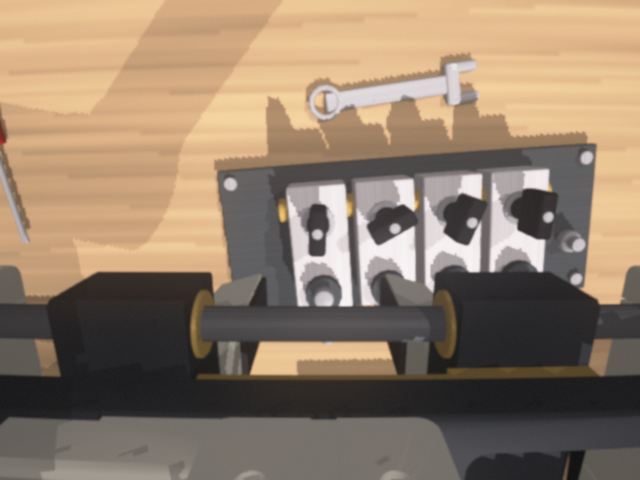

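The wrist picture shows the used handle's pin at (317.5,233), its bar from about (318,206) to (318,255), and the button at (323,296).

```bash
python3 - <<'E'
from h import *
s=np.load("w1s.npy",allow_pickle=True).item()
for nm,px,z in [("pin",(317.5,233),.096),("btn",(323,296),.066),("c1",(288,186),.05),("c2",(345,182),.05),("nuA",(355,181),.05),("b1",(230,184),.012),("b2",(587,157),.012)]:
    print(nm,plane("wrist",px,z,s).round(4))
# bar mask in wrist picture
im=cv2.imread("pics/w1.png"); g=im.max(2)
y0,y1,x0,x1=195,262,302,334
m=(g[y0:y1,x0:x1]<70).astype(np.uint8)
n,l,st,c=cv2.connectedComponentsWithStats(m); print(st,c)
for r in range(y0,y1,4):
    xs=np.where(m[r-y0])[0]+x0; print(r,xs.min() if len(xs) else 0,xs.max() if len(xs) else 0,end='; ')
# button height: two rays
p,d=ray("wrist",(323,296),s); q,e=ray("top",(332,206.8)); q2,e2=ray("side",(279,232))
for (a,b) in [(q,e),(q2,e2)]:
    t=np.linalg.lstsq(np.c_[d,-b],a-p,rcond=None)[0]; print(p+d*t[0],a+b*t[1])
E
```

```text
pin [ 0.5574 -0.0468  0.096 ]
btn [ 0.6221 -0.0434  0.066 ]
c1 [ 0.5259 -0.0725  0.05  ]
c2 [ 0.5231 -0.0229  0.05  ]
nuA [ 0.5224 -0.0143  0.05  ]
b1 [ 0.5272 -0.1322  0.012 ]
b2 [0.5046 0.2155 0.012 ]
[[   0    0   32   67 1683]
 [   6   10   19   27  367]
 [   8   44   10   15   91]
 [  16   56    2    1    2]
 [  15   58    1    1    1]] [[15.885918   34.2667855 ]
 [14.78474114 22.37057221]
 [11.23076923 51.65934066]
 [16.5        56.        ]
 [15.         58.        ]]
195 0 0; 199 0 0; 203 0 0; 207 312 324; 211 311 324; 215 310 324; 219 309 326; 223 308 326; 227 308 326; 231 310 310; 235 0 0; 239 311 311; 243 311 316; 247 310 317; 251 310 319; 255 0 0; 259 0 0; [ 0.62475737 -0.04341646  0.05970773] [ 0.62443667 -0.03960638  0.05955496]
[ 0.62256907 -0.04338965  0.06496995] [ 0.62380386 -0.04379137  0.06548548]
```

```bash

python3 -m jog '[[[-0.48,-0.001,-0.0055,0.02,0],[-0.48,-0.001,-0.0055,0.05,0],[-0.48,-0.001,-0.0055,0.08,0],[-0.48,-0.001,-0.0055,0.11,0],[-0.48,-0.001,-0.0055,0.11,0]]]' && python3 -m jog '[[[-0.48,0,0,0,0],[-0.48,0,0,0,0],[-0.48,0,0,0,0]]]'
python3 - <<'E'
from h import *
s=robot.observe(); im=robot.read_camera("wrist"); cv2.imwrite("pics/w2.png",im[...,::-1])
print(s['tool_pos'],s['tool_rot'],s['torque'],s['opening'])
print(proj("wrist",(.557,-.046,.096),s))
E
```

```text
time: 2.4
tool_pos: [0.5536, -0.0453, 0.1198]
tool_rot: [3.139, -0.01, 3.129]
contact_force: [-1.4, 0.9, -0.1]
opening: 0.0242
grip_force: 0.0
time: 2.65
tool_pos: [0.5586, -0.047, 0.1271]
tool_rot: [-3.141, 0.004, 3.128]
contact_force: [0.3, -0.1, 0.9]
opening: 0.024
grip_force: 0.0
[ 0.55860773 -0.04695933  0.1270751 ] [-3.14081944  0.00401834  3.12826321] [0.00789486 0.01612301 0.01629631] 0.02395873497786445
[329.00636421 275.35251601]
```

View pics/w2.png

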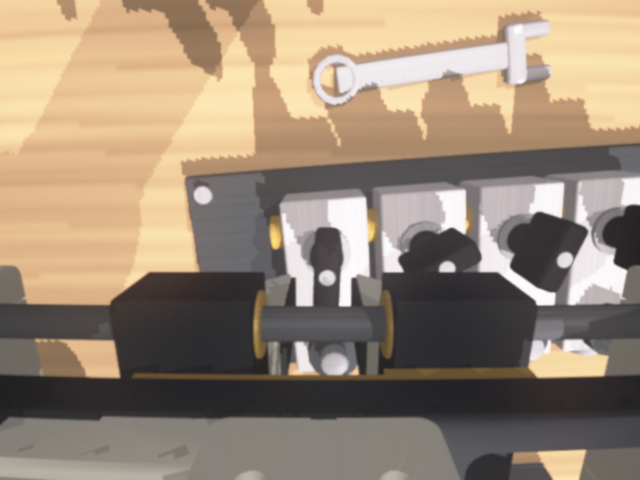

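The pin is at (327,278), within 3 px of the prediction and midway between the fingers. I descend.

```bash

python3 -m jog '[[[-0.48,0,0,0.013,0],[-0.48,0,0,0.026,0],[-0.48,0,0,0.039,0],[-0.48,0,0,0.051,0],[-0.48,0,0,0.051,0]]]' && python3 -m jog '[[[-0.48,0,0,0,0],[-0.48,0,0,0,0],[-0.48,0,0,0,0],[-0.48,0,0,0,0],[-0.48,0,0,0,0]]]' && python3 -m jog '[[[-0.9,0,0,0,0],[-0.9,0,0,0,0],[-0.9,0,0,0,0],[-0.9,0,0,0,0],[-0.9,0,0,0,0]]]' 30; python3 -c "
from cell import robot
print(robot.observe())"
```

```text
time: 3.12
tool_pos: [0.5567, -0.0469, 0.073]
tool_rot: [3.141, -0.002, 3.128]
contact_force: [-0.4, -0.0, 0.2]
opening: 0.0241
grip_force: 0.0
time: 3.53
tool_pos: [0.5577, -0.0471, 0.0744]
tool_rot: [-3.141, 0.001, 3.128]
contact_force: [-0.3, 0.8, 0.6]
opening: 0.0236
grip_force: 0.0
time: 3.95
tool_pos: [0.5572, -0.0452, 0.074]
tool_rot: [3.139, -0.0, 3.128]
contact_force: [-0.9, 6.6, 4.0]
opening: 0.0138
grip_force: 30.0
{'time': 3.95, 'qpos': array([-0.21951889,  0.57724871,  1.62987447,  0.00320201,  0.93516405,
       -1.778185  ]), 'qvel': array([-0.00026634, -0.00086394,  0.00028694, -0.00200095, -0.00093719,
       -0.00055495]), 'joint_efforts': array([-4.26685676e+00, -4.81638801e+01, -1.96539366e+01, -1.90244325e+00,
       -5.84037770e-01, -4.39746422e-02]), 'tool_pos': array([ 0.55722616, -0.04522802,  0.07402445]), 'tool_rot': array([ 3.13892900e+00, -1.51819774e-04,  3.12756075e+00]), 'contact_force': array([-0.93073694,  6.64194214,  3.98762661]), 'torque': array([ 1.38882283,  0.11997455, -0.09270205]), 'grip_force': 29.994329810142517, 'opening': 0.013847606535133812}
```

```bash
cat > chk.py <<'E'
from cell import robot
import numpy as np,sys
s=robot.observe()
print("yaw %.4f tz %.3f j6 %.3f q6 %.4f F %s pos %s"%(s['tool_rot'][2],s['torque'][2],s['joint_efforts'][5],s['qpos'][5],s['contact_force'].round(1),s['tool_pos'].round(4)))
sys.exit(int(abs(s['joint_efforts'][5])>0.15))
E
python3 -m jog '[[[-0.9,0,0.0015,0,0],[-0.9,0,0.0015,0,0],[-0.9,0,0.0015,0,0],[-0.9,0,0.0015,0,0]]]' >/dev/null; python3 chk.py; python3 -m jog '[[[-0.9,0,0,0,0]]]' >/dev/null; python3 chk.py
python3 -m jog '[[[-0.9,0,0,0,0.02],[-0.9,0,0,0,0.04],[-0.9,0,0,0,0.06],[-0.9,0,0,0,0.06],[-0.9,0,0,0,0.06]]]' >/dev/null; python3 chk.py; python3 -m jog '[[[-0.9,0,0,0,0]]]' >/dev/null; python3 chk.py
```

```text
yaw 3.1277 tz 0.005 j6 -0.015 q6 -1.7757 F [-2.8  3.1  5.3] pos [ 0.5573 -0.0451  0.074 ]
yaw 3.1276 tz -0.010 j6 -0.014 q6 -1.7757 F [-2.6  2.9  5.3] pos [ 0.5573 -0.0451  0.074 ]
yaw 3.0675 tz -0.085 j6 -0.008 q6 -1.7155 F [-2.3  3.9  5.4] pos [ 0.5573 -0.0451  0.074 ]
yaw 3.0675 tz -0.035 j6 -0.044 q6 -1.7156 F [-1.8  3.3  5.2] pos [ 0.5572 -0.0451  0.074 ]
```

```bash

python3 -m jog '[[[-0.9,0,0,0,0.02],[-0.9,0,0,0,0.04],[-0.9,0,0,0,0.06],[-0.9,0,0,0,0.08]]]' >/dev/null; python3 chk.py &&
python3 -m jog '[[[-0.9,0,0,0,0.02],[-0.9,0,0,0,0.04]]]' >/dev/null; python3 chk.py &&
python3 -m jog '[[[-0.9,0,0,0,0.02],[-0.9,0,0,0,0.04]]]' >/dev/null; python3 chk.py && python3 -m jog '[[[-0.9,0,0,0,0]]]' >/dev/null; python3 chk.py && python3 -m jog '[[[-0.9,0,0,0,0]]]' >/dev/null; python3 chk.py
```

```text
yaw 2.9867 tz 0.082 j6 -0.263 q6 -1.6348 F [-1.9  4.9  4.6] pos [ 0.5573 -0.0451  0.074 ]
yaw 2.9867 tz 0.082 j6 -0.263 q6 -1.6348 F [-1.9  4.9  4.6] pos [ 0.5573 -0.0451  0.074 ]
yaw 2.9867 tz 0.082 j6 -0.263 q6 -1.6348 F [-1.9  4.9  4.6] pos [ 0.5573 -0.0451  0.074 ]
yaw 2.9867 tz 0.082 j6 -0.263 q6 -1.6348 F [-1.9  4.9  4.6] pos [ 0.5573 -0.0451  0.074 ]
yaw 2.9867 tz 0.082 j6 -0.263 q6 -1.6348 F [-1.9  4.9  4.6] pos [ 0.5573 -0.0451  0.074 ]
```

```bash
sed -i 's/sys.exit.*/sys.exit(int(abs(s["torque"][2])>0.17))/' chk.py
python3 -m jog '[[[-0.9,0,0,0,0]]]' >/dev/null; python3 chk.py && python3 -m jog '[[[-0.9,0,0,0,0]]]' >/dev/null; python3 chk.py && 
python3 -m jog '[[[-0.9,0,0,0,0.01],[-0.9,0,0,0,0.02],[-0.9,0,0,0,0.03],[-0.9,0,0,0,0.03],[-0.9,0,0,0,0.03]]]' >/dev/null; python3 chk.py && python3 -m jog '[[[-0.9,0,0,0,0]]]' >/dev/null; python3 chk.py && python3 -m jog '[[[-0.9,0,0,0,0.01],[-0.9,0,0,0,0.02],[-0.9,0,0,0,0.03],[-0.9,0,0,0,0.03],[-0.9,0,0,0,0.03]]]' >/dev/null; python3 chk.py && python3 -m jog '[[[-0.9,0,0,0,0]]]' >/dev/null; python3 chk.py
```

```text
yaw 2.9866 tz -0.074 j6 0.222 q6 -1.6347 F [-1.6  3.5  4.5] pos [ 0.5573 -0.045   0.074 ]
yaw 2.9874 tz -0.058 j6 -0.008 q6 -1.6355 F [-2.6  3.5  5. ] pos [ 0.5572 -0.045   0.074 ]
yaw 2.9576 tz -0.013 j6 -0.001 q6 -1.6057 F [-2.   4.3  6.2] pos [ 0.5573 -0.045   0.074 ]
yaw 2.9576 tz -0.006 j6 -0.018 q6 -1.6056 F [-0.9  3.2  5.6] pos [ 0.5573 -0.045   0.074 ]
yaw 2.9276 tz 0.016 j6 -0.001 q6 -1.5756 F [-2.7  4.3  5. ] pos [ 0.5573 -0.045   0.074 ]
yaw 2.9276 tz 0.022 j6 -0.018 q6 -1.5757 F [-2.6  4.2  5.4] pos [ 0.5573 -0.045   0.074 ]
```

```bash
sed -i 's/>0.17/>0.12/' chk.py
python3 -m jog '[[[-0.9,0,0,0,0.015],[-0.9,0,0,0,0.03],[-0.9,0,0,0,0.04],[-0.9,0,0,0,0.04],[-0.9,0,0,0,0.04]]]' >/dev/null; python3 chk.py && 
python3 -m jog '[[[-0.9,0,0,0,0.015],[-0.9,0,0,0,0.03],[-0.9,0,0,0,0.04],[-0.9,0,0,0,0.04],[-0.9,0,0,0,0.04]]]' >/dev/null && python3 chk.py && 
python3 -m jog '[[[-0.9,0,0,0,0.015],[-0.9,0,0,0,0.03],[-0.9,0,0,0,0.04],[-0.9,0,0,0,0.04],[-0.9,0,0,0,0.04]]]' >/dev/null && python3 chk.py && 
python3 -m jog '[[[-0.9,0,0,0,0.015],[-0.9,0,0,0,0.03],[-0.9,0,0,0,0.04],[-0.9,0,0,0,0.04],[-0.9,0,0,0,0.04]]]' >/dev/null && python3 chk.py
```

```text
yaw 2.8875 tz -0.008 j6 -0.008 q6 -1.5357 F [-1.7  4.1  5.4] pos [ 0.5573 -0.045   0.074 ]
yaw 2.8475 tz -0.067 j6 -0.008 q6 -1.4956 F [-1.5  3.7  4.5] pos [ 0.5573 -0.0449  0.074 ]
yaw 2.8077 tz -0.001 j6 0.071 q6 -1.4558 F [-1.7  4.3  5.1] pos [ 0.5573 -0.0449  0.074 ]
yaw 2.7679 tz 0.230 j6 0.225 q6 -1.4160 F [-1.6  4.7  4.4] pos [ 0.5573 -0.0449  0.074 ]
```

Firm resistance came up at yaw 2.77: torque went from about 0 to 0.23 N m, so contact lies between 2.81 and 2.77. I raise the grip and turn to about 2.615, roughly 10° past contact.

```bash
sed -i 's/>0.12/>9/' chk.py
python3 -m jog '[[[-0.9,0,0,0,0],[-0.9,0,0,0,0],[-0.9,0,0,0,0]]]' 55 ; python3 chk.py
python3 -m jog '[[[-0.9,0,0,0,0.02],[-0.9,0,0,0,0.035],[-0.9,0,0,0,0.05],[-0.9,0,0,0,0.05],[-0.9,0,0,0,0.05]]]' >/dev/null; python3 chk.py
python3 -m jog '[[[-0.9,0,0,0,0.02],[-0.9,0,0,0,0.035],[-0.9,0,0,0,0.05],[-0.9,0,0,0,0.05],[-0.9,0,0,0,0.05]]]' >/dev/null; python3 chk.py
```

```text
time: 8.28
tool_pos: [0.5573, -0.0448, 0.074]
tool_rot: [3.141, -0.0, 2.768]
contact_force: [-2.0, 4.8, 5.7]
opening: 0.0137
grip_force: 55.0
yaw 2.7680 tz 0.265 j6 0.223 q6 -1.4161 F [-2.   4.8  5.7] pos [ 0.5573 -0.0448  0.074 ]
yaw 2.7179 tz 0.193 j6 0.187 q6 -1.3659 F [-1.7  4.2  5.9] pos [ 0.5573 -0.0448  0.074 ]
yaw 2.6678 tz 0.138 j6 0.194 q6 -1.3159 F [-1.8  6.   5.5] pos [ 0.5573 -0.0448  0.074 ]
```

```bash

python3 -m jog '[[[-0.9,0,0,0,0.02],[-0.9,0,0,0,0.035],[-0.9,0,0,0,0.05],[-0.9,0,0,0,0.05],[-0.9,0,0,0,0.05]]]' >/dev/null; python3 chk.py
python3 -m jog '[[[-0.48,0,0,0,0],[-0.48,0,0,0,0],[-0.48,0,0,0,0],[-0.48,0,0,0,0],[-0.48,0,0,0,0]]]'; python3 chk.py
python3 -m jog '[[[-0.48,0,0,-0.01,0],[-0.48,0,0,-0.03,0],[-0.48,0,0,-0.055,0],[-0.48,0,0,-0.055,0],[-0.48,0,0,-0.055,0]]]'; python3 -m jog '[[[-0.48,0,0,0,0],[-0.48,0,0,0,0],[-0.48,0,0,0,0]]]'
python3 - <<'E'
from h import *
s=robot.observe(); im=robot.read_camera("wrist"); cv2.imwrite("pics/w3.png",im[...,::-1]); np.save("w3s.npy",s,allow_pickle=True)
print(s['tool_pos'],s['tool_rot'])
t=robot.read_camera("top")[180:275,220:380]
cv2.imwrite("pics/t3.png",cv2.resize(t,None,fx=4.4,fy=4.4,interpolation=cv2.INTER_CUBIC)[...,::-1])
E
```

```text
yaw 2.6179 tz 0.212 j6 0.232 q6 -1.2660 F [-1.2  5.1  5.5] pos [ 0.5574 -0.0448  0.074 ]
time: 9.95
tool_pos: [0.5574, -0.0458, 0.0735]
tool_rot: [-3.141, -0.0, 2.618]
contact_force: [0.9, 0.1, 0.5]
opening: 0.024
grip_force: 0.0
yaw 2.6175 tz -0.044 j6 0.000 q6 -1.2656 F [0.9 0.1 0.5] pos [ 0.5574 -0.0458  0.0735]
time: 10.37
tool_pos: [0.5584, -0.0458, 0.1307]
tool_rot: [3.14, 0.004, 2.618]
contact_force: [0.7, 0.1, -0.4]
opening: 0.0239
grip_force: 0.0
time: 10.62
tool_pos: [0.5568, -0.0454, 0.1278]
tool_rot: [-3.141, -0.002, 2.618]
contact_force: [-0.7, -0.0, 0.2]
opening: 0.0236
grip_force: 0.0
[ 0.55680476 -0.04539438  0.12784359] [-3.14112864e+00 -1.76070366e-03  2.61779782e+00]
```

View pics/w3.png

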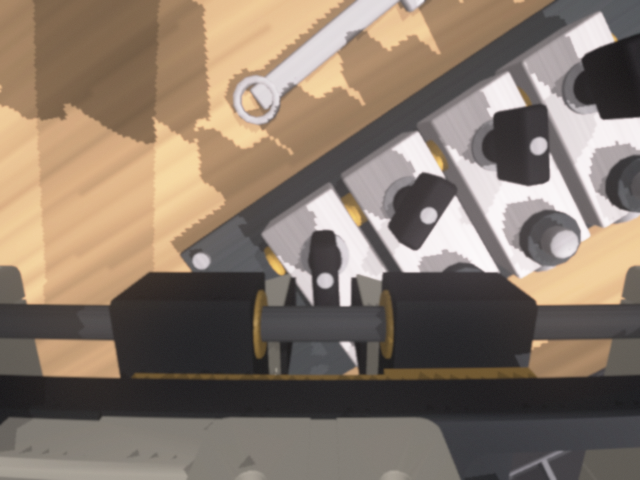

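The handle lies exactly in line with the gripper: its pin is at (325,281) and the bar is vertical, so it did not slip. Next is the button, 65 mm along the block's x from the felt axis, at about (0.622, -0.041).

```bash

python3 -m jog '[[[-0.48,-0.012,0.008,0,-0.11],[-0.48,-0.025,0.017,0,-0.22],[-1,-0.039,0.026,0,-0.33],[-1,-0.054,0.036,0,-0.44],[-1,-0.054,0.036,0,-0.55]]]' 20 && python3 -m jog '[[[-1,0,0,0,0],[-1,0,0,0,0],[-1,0,0,0,0],[-1,0,0,0,0],[-1,0,0,0,0]]]'; python3 chk.py
python3 - <<'E'
from h import *
im=robot.read_camera("side")[190:310,225:345]
cv2.imwrite("pics/s4.png",cv2.resize(im,None,fx=4.5,fy=4.5,interpolation=cv2.INTER_CUBIC)[...,::-1])
E
```

```text
time: 11.13
tool_pos: [0.6245, -0.0412, 0.1281]
tool_rot: [-3.142, 0.002, -3.11]
contact_force: [0.1, -0.6, -0.4]
opening: 0.0084
grip_force: 0.0
time: 11.55
tool_pos: [0.6218, -0.0414, 0.1288]
tool_rot: [3.141, -0.0, -3.117]
contact_force: [-0.2, 0.0, -0.3]
opening: 0.0001
grip_force: 0.0
yaw -3.1170 tz 0.012 j6 0.025 q6 -1.7848 F [-0.2  0.  -0.3] pos [ 0.6218 -0.0414  0.1288]
```

View pics/s4.png

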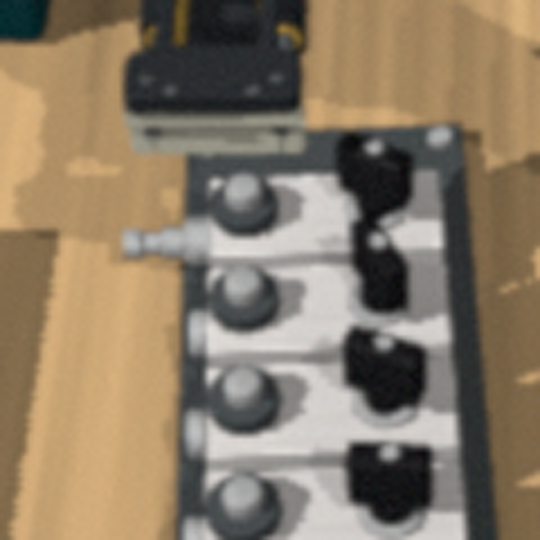

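The side crop shows the shut fingers high over the used button (cap at about (243,190)), clear of every handle. I go down and feel for the cap.

```bash

python3 -m jog '[[[-1,0,0,0.015,0],[-1,0,0,0.03,0],[-1,0,0,0.042,0],[-1,0,0,0.05,0],[-1,0,0,0.05,0]]]'>/dev/null; python3 -m jog '[[[-1,0,0,0,0],[-1,0,0,0,0],[-1,0,0,0,0]]]' >/dev/null; python3 chk.py
python3 -m jog '[[[-1,0,0,0.002,0],[-1,0,0,0.002,0],[-1,0,0,0.002,0]]]' >/dev/null; python3 chk.py
python3 -m jog '[[[-1,0,0,0.002,0],[-1,0,0,0.002,0],[-1,0,0,0.002,0]]]' >/dev/null; python3 chk.py
python3 -m jog '[[[-1,0,0,0.002,0],[-1,0,0,0.002,0],[-1,0,0,0.002,0]]]' >/dev/null; python3 chk.py
```

```text
yaw -3.1154 tz -0.018 j6 0.002 q6 -1.7862 F [-1.   0.3  1. ] pos [ 0.6225 -0.0414  0.0796]
yaw -3.1154 tz 0.027 j6 0.001 q6 -1.7863 F [ 0.1 -0.3  3.2] pos [ 0.6226 -0.0414  0.0772]
yaw -3.1154 tz -0.059 j6 0.000 q6 -1.7863 F [0.9 0.1 4.3] pos [ 0.6226 -0.0414  0.075 ]
yaw -3.1153 tz 0.055 j6 -0.000 q6 -1.7863 F [-1.6  0.5 11.9] pos [ 0.6227 -0.0414  0.0742]
```

It is bottomed: 12 N, with the last step stopped short. I hold for about a second, then lift off.

```bash

python3 -m jog '[[[-1,0,0,0.001,0],[-1,0,0,0.001,0],[-1,0,0,0.001,0],[-1,0,0,0.001,0],[-1,0,0,0.001,0]]]' >/dev/null; python3 chk.py
python3 -m jog '[[[-1,0,0,0,0],[-1,0,0,0,0],[-1,0,0,0,0],[-1,0,0,0,0],[-1,0,0,0,0]]]' >/dev/null; python3 chk.py
python3 -m jog '[[[-1,0,0,0,0],[-1,0,0,0,0],[-1,0,0,0,0]]]' >/dev/null; python3 chk.py
python3 -m jog '[[[-1,0,0,-0.01,0],[-1,0,0,-0.03,0],[-1,0,0,-0.06,0],[-1,0,0,-0.09,0],[-1,0,0,-0.1,0]]]' >/dev/null;python3 -m jog '[[[-1,0,0,0,0],[-1,0,0,0,0],[-1,0,0,0,0],[-1,0,0,0,0],[-1,0,0,0,0]]]' >/dev/null; python3 chk.py
python3 - <<'E'
from h import *
im=robot.read_camera("side")[190:310,225:345]
cv2.imwrite("pics/s5.png",cv2.resize(im,None,fx=4.5,fy=4.5,interpolation=cv2.INTER_CUBIC)[...,::-1])
E
```

```text
yaw -3.1153 tz 0.036 j6 -0.000 q6 -1.7863 F [-4.8  1.4 17.1] pos [ 0.6227 -0.0414  0.074 ]
yaw -3.1153 tz 0.000 j6 -0.000 q6 -1.7863 F [-3.9  0.1 15.7] pos [ 0.6227 -0.0415  0.074 ]
yaw -3.1153 tz 0.007 j6 -0.000 q6 -1.7863 F [-3.7  0.1 16.6] pos [ 0.6228 -0.0414  0.074 ]
yaw -3.1154 tz 0.006 j6 0.000 q6 -1.7863 F [-0.8 -0.1  0.8] pos [ 0.6214 -0.0412  0.1699]
```

View pics/s5.png

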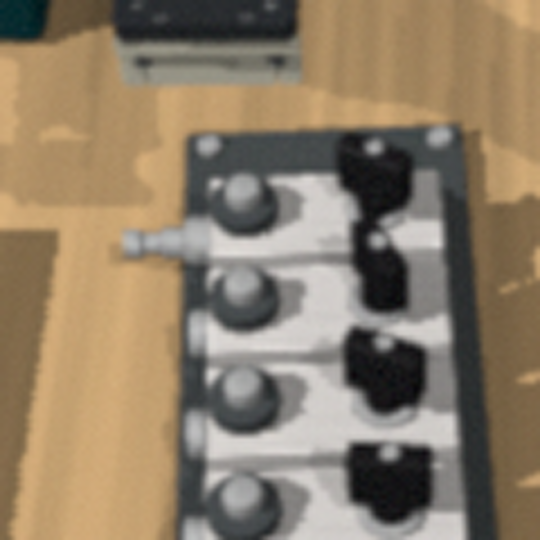

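The button is back up (cap at (243,190), as before), the hand is clear, and the neighbours look unchanged.

```bash
python3 -c "
from cell import robot
print(robot.hand_in())"
```

```text
the job is handed in; nothing more can be done
None
```

I turned the used line's handle clockwise to its seal and about 10° further (8.6–11° past first resistance by torque), held its bleed button down against its stop for about a second, let it spring back and handed the job in; the hand-in gave no verdict.

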